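# Bring the hanging curing lamp to rest over the glued panel

### The job

Take the black handle of the lamp carriage and draw the hanging curing lamp out of its parking dock - it slips over the dock's lip and starts to swing - along the rail to the glued panel. Take the swing out with the carriage alone: the lamp must touch nothing once it is out, the robot must never touch the lamp, and it must not swing wildly. Keep the lamp hanging still over the middle of the panel for four seconds, then let go of the handle with the lamp still there, leaving everything else where it is.

Things in the scene. Friction and masses are not known exactly. Their poses are not given: they have to be found in the camera images.
- rail: The fixed double aluminium rail on the bench, 800 mm long, 36 mm high. Origin on the bench under the near beam, its y axis along the rail; z up. The carriage runs from its +y end (left seen from the robot) towards -y. Its heading varies by up to 0.1 rad. All the rail's things stand square to it.
- carriage (a joint): Travel of the carriage along the rail's -y, 0 (dock end) to 0.60 m. The carriage (about 0.9 kg, about 1 N of friction and 1 N s/m of drag; stays where it is left) is a grey deck, top at 54 mm, with a black handle and a steel mast with a boom from which the lamp hangs. The handle is 0.26 m from the lamp's pivot towards the robot, at the same place along the rail.
- handle (a point): Middle of the handle's top, 139 mm above the bench. The handle is an upright black block on the carriage, 24 mm wide along the rail, 40 mm deep across it, 85 mm tall: pinch it from above with the fingers closing along the rail. The mast (20 mm thick, 724 mm tall) is 150 mm beyond it.
- lamp: Lamp head with steel rod, about 0.5 kg (varies): aluminium shade 124 mm across, round glass dome (radius 35 mm) below. Origin at the dome's lowest point, z axis along the rod to its pivot at the boom's end, 620 mm away and 720 mm above the bench. It swings only along the rail, almost undamped, like a simple pendulum 0.56 m long (period 1.50 s).
- dock: Heavy (3 kg) grey parking dock under the lamp's start: base 130 x 160 mm, two lips across the rail, 107 mm high, 8 mm thick, 7 mm higher than the lamp's lowest point. Origin on the bench, y along the rail's y. The lip to cross is centred at y = -64 mm, the other at +76 mm. Drawn out, the lamp is held back by the lip and leans until, at about 0.15 rad, it slips over and swings free.
- panel: The glued panel, fixed in the lamp's line: an octagonal wooden frame 110 mm across with an amber middle, on a plywood base 130 x 130 mm, 18 mm high in all. Origin at the centre of its underside; the lamp hanging over it clears it by 82 mm. It lies 0.27 to 0.415 m from the dock's origin.
- jar: Bystander: amber glass jar with brass lid, 68 mm across, 85 mm tall, between rail and robot.
- stain: Bystander: glass jar with white lid, 72 mm across, 95 mm tall, between rail and robot.
- brush: Bystander: brush lying on the bench between rail and robot.
- gluepot: Bystander: small white open cup, 70 mm across, 50 mm tall, between rail and robot.
- stack: Bystander: stack of thin boards, 80 x 70 mm, 40 mm tall, between the rail's right end and the robot.
- offcut: Bystander: two small wooden offcuts, 12 mm high together, between dock and panel; the lamp clears them.
- tin: Bystander: tin, 70 mm across, 50 mm tall, at the left side of the bench.

How it is judged:
On the way, in this order (a step that is already met when the one before it is completed fails the run):
1. the lamp is drawn out of the dock over its lip (y of lamp in the frame of dock below -0.1 m).
2. the lamp hangs still over the middle of the panel for four seconds (horizontal distance between lamp and panel below 0.025 m and angle between lamp's own z axis and vertical below 0.035 rad), for 4 s.
At the end, for the whole second after the job is handed in: The lamp's lowest point stays within 25 mm (horizontally) of the panel's centre and its rod within 0.035 rad of straight down for four seconds; then the handle is released and the lamp stays within 28 mm, 0.04 rad and 0.10 m/s (horizontal distance between lamp and panel below 0.028 m and angle between lamp's own z axis and vertical below 0.04 rad and linear speed of lamp below 0.1 m/s and contact force between the fingers and carriage below 0.2 N); the robot touches nothing.
It fails at once if the robot touches the lamp or its rod (contact force between any of the fingers, the arm and lamp above 0.3 N).
It fails at once if the lamp, once clear of the dock's lip, touches something (y of lamp in the frame of dock below -0.079 m and contact force between lamp and anything else above 0.3 N).
It fails at once if the lamp swings wildly (more than 0.4 rad) (angle between lamp's own z axis and vertical above 0.4 rad).
It fails at once if the dock is shifted by more than 20 mm (distance of dock from where it was at the start of the episode above 0.02 m).
It fails at once if something else on the bench is displaced by more than 30 mm (distance of any of jar, stain, brush, gluepot, stack, offcut, tin from where it was at the start of the episode above 0.03 m).
It also fails if it takes over 54 s, if anything falls off the work surface, if the arm or the gripper's body presses on something with over 40 N, if the wrist force passes 120 N, or if a joint passes its speed limit or range.

### The arm

A 7-joint arm with a two-finger parallel gripper is mounted at the origin on the work surface. World frame = base frame: x ahead of the robot, y to its left, z up, the work surface at z = 0. Lengths are in m, angles in rad, forces in N, time in s.
With the tool pointing down it reaches from about 0.425 to 0.875 m from the base axis. Payload 4.7 kg.
Tool frame: the origin (TCP) lies midway between the tips of the shut fingers; the grasp point (between the pads) lies 19 mm behind it; z points along the fingers, y is the line along which they close (so a half turn about z gives the same grasp; the last joint's range is limited). The gripper opens to 87 mm and grips with 3 to 60 N. Pads are 19 mm wide; open, the fingers measure 117 mm over their backs; the gripper's body (75 mm by 190 mm) begins 51 mm behind the grasp point.
Start: joints at [1.123, 0.321, -0.07, 1.45, 0.023, 1.371, -0.057], TCP at [0.29, -0.582, 0.223] pointing down, gripper open.
Joint ranges: [-2.86, 2.86], [-0.3, 2.09], [-1.38, 1.24], [0.06, 2.45], [-1.56, 4.7], [0.09, 2.05], [-2.69, 2.69]. Speed limits (rad/s): [2.57, 2.57, 3.14, 3.14, 3.14, 3.14, 3.14].

### API

Orientations are given as a rotation vector (axis times angle).
In Python, from bench import ctrl gives the robot as it stands. The module is installed in compiled form; this text tells all that it offers.
- The arm moves only by the tool carry_out, never from a script. Its argument "steps" is a list of rows, each a list of 7 numbers: the turn, a rotation vector about the world's x, y, z in degrees, then the shift along the world's x, y, z in cm, then the opening, from 0 (shut) to 1 (fully open). A call has 1 to 12 rows; each row is the pose to reach, as a shift and turn from the pose commanded when the call began; what a row does not reach only later rows make up. A row lasts 1/10 s, in which the tool goes at most 50 mm and 8.59 degrees, less where a joint would pass 70% of its speed; a pose out of reach is approached as far as the arm can. A call with a gripper value outside its range is refused whole. The fingers move at their own pace and stop on an object; "squeeze" is the grip in N (left out, the last holds). Time passes only in rows, so rows that repeat a pose let the fingers close. It gives the time, the measured TCP pose, the force, the opening and the grip force at its end, in the units of the state.
- ctrl.get_state(): the state, without advancing time (a new reading comes with each control period).
- ctrl.get_image(name): name is "side" or "top" or "wrist"; returns a dict with "pixels" (480x640x3 uint8, red, green, blue), "camera_matrix" (3x3 intrinsics, pixels), "cam_to_world" (4x4, takes a point from camera to world coordinates); the wrist camera has in their place "T_tool_cam" (4x4, takes a point from camera to tool coordinates, whose origin is the TCP and whose axes are the flange's). Camera axes: x right, y down, z forward; pixel columns grow to the right and rows downward; lengths in m; the calibration is good to about 2 mm. A picture is of the moment at which its call begins: read the wrist's pose just before it. There is no depth.
- ctrl.close_job(): hands the job in; it is judged then, once.
The state is a dict: "time": time; "joint_positions": joint angles; "qd": joint speeds; "joint_torque": joint torques, N m; "position": TCP position; "tool_rot": TCP orientation; "ft_force": force on the tool from outside, world axes, zero at the start; "torque": the same for the moment, N m; "grip_width": opening from 0.0 (shut) to 1.0 (fully open); "grip_force": force on a finger pad.
Only numpy, scipy, OpenCV 4.12 (cv2) and the standard library are available. Lean on these libraries where they do the work, as an engineer would, in place of code of your own. Each camera call takes 0.05 s, during which the arm holds its last target. There are 200 camera calls.

## Working session

There is one attempt and no reset: what is moved stays moved. The work goes in short steps, Python scripts to look and compute and a tool call to move; the robot and the scene stay as the last step left them, time stands still between calls to the robot, and variables do not carry over. Pictures are saved under pics/ and viewed, at most 10 in all, crops included, and the job is handed in when it is done.

Besides the shell and the picture viewer there is one more tool, called as name(argument=value, ...) on one line, values as JSON. carry_out: Moves the arm, as the interface text tells. Its arguments: {"type":"object","properties":{"steps":{"type":"array","items":{"type":"array","items":{"type":"number"}}},"squeeze":{"type":"number"}},"required":["steps"]}

```bash
mkdir -p pics && cat > h.py <<'E'
import numpy as np, cv2, pickle
from bench import ctrl
def snap(name, tag):
    s=ctrl.get_state(); d=ctrl.get_image(name)
    cv2.imwrite(f'pics/{tag}.png', d['pixels'][:,:,::-1])
    d['state']=s; pickle.dump(d,open(f'pics/{tag}.pkl','wb')); return d
def load(tag): return pickle.load(open(f'pics/{tag}.pkl','rb'))
def ray(d,u,v):
    K=np.array(d['camera_matrix']);T=np.array(d['cam_to_world'])
    r=T[:3,:3]@np.linalg.inv(K)@[u,v,1]; return T[:3,3], r/np.linalg.norm(r)
def atz(d,u,v,z):
    o,r=ray(d,u,v); return o+r*(z-o[2])/r[2]
def tri(*obs):
    A=np.zeros((3,3));b=np.zeros(3)
    for d,u,v in obs:
        o,r=ray(d,u,v);P=np.eye(3)-np.outer(r,r);A+=P;b+=P@o
    x=np.linalg.solve(A,b); return x,[np.linalg.norm((np.eye(3)-np.outer(ray(d,u,v)[1],ray(d,u,v)[1]))@(x-ray(d,u,v)[0])) for d,u,v in obs]
def proj(d,p):
    K=np.array(d['camera_matrix']);T=np.array(d['cam_to_world'])
    c=K@(T[:3,:3].T@(np.array(p)-T[:3,3])); return c[:2]/c[2]
E
python3 - <<'E'
from h import *
a=snap('side','s0');b=snap('top','t0')
for d in(a,b): print(np.round(d['cam_to_world'],3).tolist(),np.round(d['camera_matrix'],1).tolist())
s=a['state'];print({k:np.round(v,3).tolist() for k,v in s.items()})
E
```

```text
[[-0.995, -0.074, 0.068, 0.407], [-0.1, 0.744, -0.661, 1.104], [-0.002, -0.664, -0.748, 1.353], [0.0, 0.0, 0.0, 1.0]] [[563.9, 0.0, 308.4], [0.0, 563.9, 252.6], [0.0, 0.0, 1.0]]
[[0.006, -0.991, 0.136, 0.316], [-1.0, -0.009, -0.024, 0.037], [0.025, -0.136, -0.99, 1.542], [0.0, 0.0, 0.0, 1.0]] [[618.1, 0.0, 325.5], [0.0, 618.1, 244.4], [0.0, 0.0, 1.0]]
{'time': 0.0, 'joint_positions': [1.123, 0.322, -0.07, 1.452, 0.023, 1.371, -0.057], 'qd': [-0.001, -0.001, 0.0, 0.001, 0.0, 0.001, -0.0], 'joint_torque': [0.001, -49.128, -0.403, -31.253, -0.064, 0.044, 0.0], 'position': [0.289, -0.581, 0.221], 'tool_rot': [-3.056, -0.719, 0.001], 'ft_force': [0.037, -0.568, -0.18], 'torque': [-0.062, -0.055, 0.017], 'grip_force': 0.0, 'grip_width': 0.995}
```

View pics/s0.png

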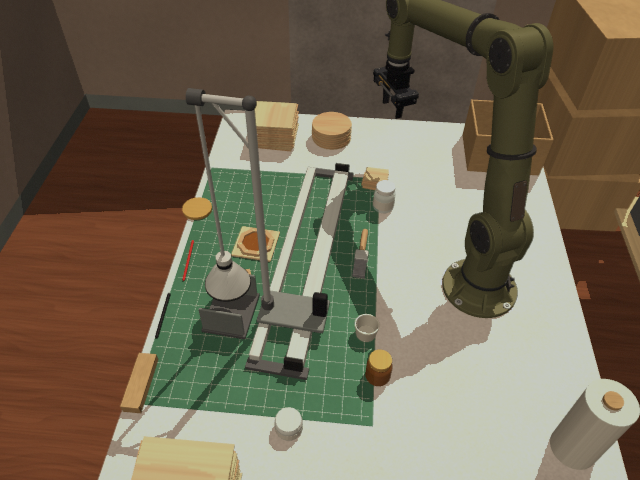

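View pics/t0.png

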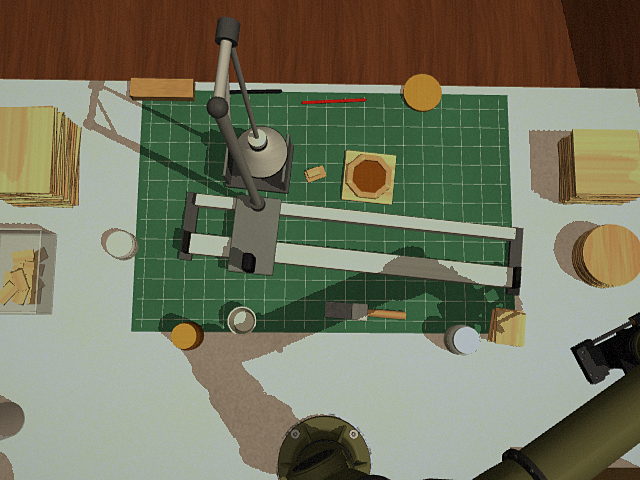

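The side view shows the handle at about (320,304), the panel at (256,243) and the lamp at (228,280) in the dock. In the top view the handle is at (249,262), the panel at (369,177) and the rail falls slightly to the right. Next I'll enlarge these.

```bash
python3 - <<'E'
from h import *
def crop(t,u,v,w=80,hh=60):
    im=cv2.imread(f'pics/{t}.png')[v-hh//2:v+hh//2,u-w//2:u+w//2]
    return cv2.resize(im,(400,300),interpolation=cv2.INTER_CUBIC)
m=np.vstack([np.hstack([crop('s0',320,304),crop('t0',249,262)]),np.hstack([crop('s0',256,243),crop('t0',369,177)])])
for i in range(0,800,50): cv2.line(m,(i,0),(i,6),(0,0,255),1);cv2.line(m,(i,300),(i,306),(0,0,255),1)
for i in range(0,600,50): cv2.line(m,(0,i),(6,i),(0,0,255),1);cv2.line(m,(400,i),(406,i),(0,0,255),1)
cv2.imwrite('pics/m1.png',m)
E
```

```text
(no output)
```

View pics/m1.png

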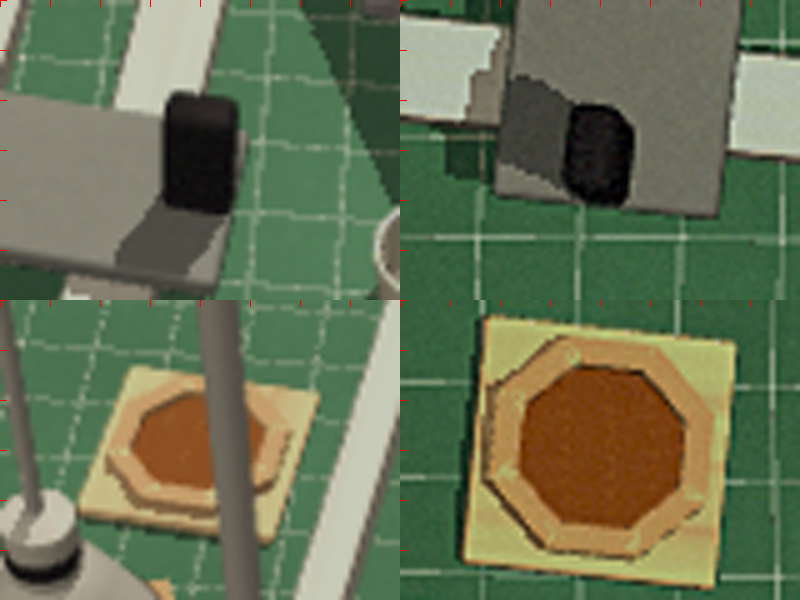

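```bash
python3 - <<'E'
from h import *
from scipy.optimize import least_squares
S,T=load('s0'),load('t0')
# rail heading from far beam's far edge, top view
g=cv2.cvtColor(T['pixels'],cv2.COLOR_RGB2HSV)
P=[]
for u in range(295,505,3):
    c=g[190:250,u]; w=(c[:,1]<60)&(c[:,2]>140)
    r=np.where(w[:-2]&w[1:-1]&w[2:])[0]
    if len(r): P.append(atz(T,u,190+r[0]-.5,0.036)[:2])
P=np.array(P); k=np.polyfit(P[:,1],P[:,0],1); e=P[:,0]-np.polyval(k,P[:,1])
m=abs(e)<.003; k=np.polyfit(P[m,1],P[m,0],1); print('dx/dy rail',k,m.sum(),len(m),e[m].std())
# plate corners
tc=[(329+x/5,147+y/5) for x,y in[(85,18),(335,42),(312,287),(63,262)]]
sc=[(216+x/5,213+y/5) for x,y in[(132,67),(320,95),(272,243),(78,215)]]
print('side order'); 
for z in(0.008,0.012): 
  A=np.array([atz(T,*p,z) for p in tc]);B=np.array([atz(S,*p,z) for p in sc])
  print(z,A.round(4).tolist(),A.mean(0).round(4),B.mean(0).round(4))
  for a,b in((0,3),(1,2)): d=A[a]-A[b];print('edge heading across dy/dx',d[1]/d[0], np.linalg.norm(d))
  for a,b in((0,1),(3,2)): d=A[a]-A[b];print('edge dx/dy',d[0]/d[1], np.linalg.norm(d))
print('panel tri',tri((S,255.6,241),(T,369.4,176.4)))
print('pivot tri',tri((S,195,97),(T,228,30)))
print('handle tri',tri((S,320.5,295),(T,247.4,261.4)))
# handle box fit by blob extents
def ext(d,u,v):
    im=d['pixels'].max(2)<45; n,l,st,_=cv2.connectedComponentsWithStats(im.astype(np.uint8)); q=st[l[v,u]]
    return np.array([q[0]-.5,q[0]+q[2]-.5,q[1]-.5,q[1]+q[3]-.5])
es,et=ext(S,320,304),ext(T,249,262);print(es,et)
th=np.arctan(-k[0])
def box(p,d):
    c,s=np.cos(th),np.sin(th)
    q=np.array([proj(d,[p[0]+c*a-s*b,p[1]+s*a+c*b,z]) for a in(-.02,.02) for b in(-.012,.012) for z in(p[2]-.085,p[2])])
    return np.array([q[:,0].min(),q[:,0].max(),q[:,1].min(),q[:,1].max()])
r=least_squares(lambda p:np.r_[box(p,S)-es,box(p,T)-et],[.49,.2,.139],loss='soft_l1')
print('handle fit',r.x,r.fun.round(1),'theta',th)
E
```

```text
dx/dy rail [0.09861357 0.61563925] 68 70 0.0010307363728471607
side order
0.008 [[0.7697, -0.0525, 0.008], [0.7588, -0.1809, 0.008], [0.6306, -0.168, 0.008], [0.6421, -0.0415, 0.008]] [ 0.7003 -0.1107  0.008 ] [ 0.7018 -0.1057  0.008 ]
edge heading across dy/dx -0.08603684908064035 0.12806857065992883
edge heading across dy/dx -0.1009203074789187 0.12877958207221368
edge dx/dy 0.08537843971354282 0.12886852246495317
edge dx/dy 0.09090071294499481 0.12696999390054794
0.012 [[0.7685, -0.0523, 0.012], [0.7576, -0.1803, 0.012], [0.6298, -0.1674, 0.012], [0.6413, -0.0413, 0.012]] [ 0.6993 -0.1103  0.012 ] [ 0.7009 -0.1021  0.012 ]
edge heading across dy/dx -0.0860368490806404 0.12773473181585188
edge heading across dy/dx -0.10092030747891882 0.12844388982080376
edge dx/dy 0.08537843971354231 0.12853259837088468
edge dx/dy 0.09090071294499547 0.12663901873796296
panel tri (array([ 0.70284483, -0.11189741,  0.01319976]), [np.float64(0.0013949679256734112), np.float64(0.0013949679256736436)])
pivot tri (array([0.73149918, 0.15502306, 0.71975029]), [np.float64(0.00031463324061433654), np.float64(0.0003146332406142633)])
handle tri (array([0.46906756, 0.17962171, 0.13710365]), [np.float64(0.0008923861280963623), np.float64(0.0008923861280963493)])
[311.5 326.5 292.5 316.5] [240.5 255.5 252.5 272.5]
handle fit [0.47164843 0.1819948  0.13450947] [ 0.1  1.3 -0.8  2.7 -0.3  0.5 -1.7  0.1] theta -0.09829575920871515
```

The measurements agree with the text. The handle is at about (0.471, 0.180, 0.138), and the pivot's z is 0.720. The rail direction is (-0.096, -0.995), and the handle has to travel about 0.267 m. I'll approach the handle at a safe height.

carry_out(steps=[[0,0,-3,1,2,0.5,1],[0,0,-7,3,6,1,1],[0,0,-11,5,10,1.5,1],[0,0,-15,7,14,2,1],[0,0,-19,9,18,2,1],[0,0,-23,11,22,2,1],[0,0,-27,13,26,2,1],[0,0,-30,15,30,2,1],[0,0,-32,17,34,2,1],[0,0,-32,18.5,38,2,1],[0,0,-32,19.5,42,2,1],[0,0,-32,20,46,2,1]])

```text
time: 1.3
position: [0.4899, -0.1199, 0.2422]
tool_rot: [-3.138, 0.151, 0.001]
ft_force: [0.7, -0.9, 0.1]
grip_width: 1.0
grip_force: 0.0
```

carry_out(steps=[[0,0,0,0,4,0,1],[0,0,0,-0.4,8,0,1],[0,0,0,-0.8,12,0,1],[0,0,0,-1.2,16,0,1],[0,0,0,-1.5,20,0,1],[0,0,0,-1.8,23.5,0,1],[0,0,0,-1.9,26.5,0,1],[0,0,0,-1.9,28.5,0,1],[0,0,0,-1.9,30.2,0,1],[0,0,0,-1.9,30.2,0,1],[0,0,0,-1.9,30.2,0,1]])

```text
time: 2.4
position: [0.4704, 0.1794, 0.2422]
tool_rot: [3.137, -0.151, -0.001]
ft_force: [-0.5, -1.1, 0.2]
grip_width: 0.997
grip_force: 0.0
```

```bash
python3 - <<'E'
from h import *
from scipy.spatial.transform import Rotation as R
d=snap('wrist','w1');s=d['state'];print(s['time'],s['position'],s['tool_rot'],R.from_rotvec(s['tool_rot']).as_matrix().round(3).tolist(),s['ft_force'],np.round(s['joint_positions'],2))
T=np.eye(4);T[:3,:3]=R.from_rotvec(s['tool_rot']).as_matrix();T[:3,3]=s['position']
d['cam_to_world']=T@np.array(d['T_tool_cam']);pickle.dump(d,open('pics/w1.pkl','wb'))
print(np.round(d['T_tool_cam'],3).tolist()); print('handle pred',proj(d,[.471,.18,.139]),proj(d,[.471,.192,.139]),proj(d,[.491,.18,.139]))
E
```

```text
2.4 [0.4704268  0.17942041 0.24222578] [ 3.13712611e+00 -1.51277568e-01 -1.19757143e-03] [[0.995, -0.096, -0.001], [-0.096, -0.995, -0.001], [-0.001, 0.001, -1.0]] [-0.53434286 -1.12394522  0.22641896] [ 0.3   0.03 -0.73  1.75  0.02  1.36 -2.1 ]
[[-0.0, -0.965, -0.262, 0.072], [1.0, -0.0, -0.002, 0.0], [0.002, -0.262, 0.965, -0.162], [0.0, 0.0, 0.0, 1.0]]
handle pred [323.0748339  243.32818144] [307.74566629 244.76295058] [320.52274724 218.15373429]
```

View pics/w1.png

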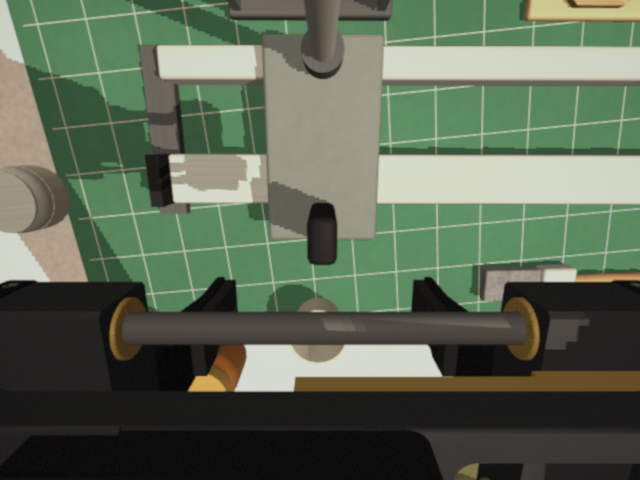

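The wrist view shows the handle's top centred near (322,239), against a prediction of (323,243). The rail beams run parallel to the image rows, so the yaw matches the rail. I'll descend and grasp.

carry_out(steps=[[0,0,0,0.2,0,-2,1],[0,0,0,0.2,0,-5,1],[0,0,0,0.2,0,-8,1],[0,0,0,0.2,0,-11,1],[0,0,0,0.2,0,-13,1],[0,0,0,0.2,0,-14.5,1],[0,0,0,0.2,0,-14.5,1],[0,0,0,0.2,0,-14.5,0.6],[0,0,0,0.2,0,-14.5,0.3],[0,0,0,0.2,0,-14.5,0],[0,0,0,0.2,0,-14.5,0],[0,0,0,0.2,0,-14.5,0]], squeeze=25)

```text
time: 3.65
position: [0.4729, 0.1801, 0.0981]
tool_rot: [3.138, -0.152, 0.001]
ft_force: [-0.4, 0.6, 0.1]
grip_width: 0.631
grip_force: 0.0
```

carry_out(steps=[[0,0,0,0,0,0,0],[0,0,0,0,0,0,0],[0,0,0,0,0,0,0]])

```text
time: 3.95
position: [0.4726, 0.18, 0.0976]
tool_rot: [3.138, -0.152, -0.0]
ft_force: [-0.1, -0.3, -0.7]
grip_width: 0.355
grip_force: 0.0
```

carry_out(steps=[[0,0,0,0,0,0,0],[0,0,0,0,0,0,0],[0,0,0,0,0,0,0],[0,0,0,0,0,0,0],[0,0,0,0,0,0,0]])

```text
time: 4.45
position: [0.4726, 0.1802, 0.0976]
tool_rot: [-3.138, 0.152, 0.0]
ft_force: [-0.8, 2.0, -0.3]
grip_width: 0.273
grip_force: 25.0
```

The grip is firm: the opening is 23.7 mm and the force 25 N. I'll draw slowly up to just before the slip.

carry_out(steps=[[0,0,0,-0.02,-0.2,0,0],[0,0,0,-0.06,-0.6,0,0],[0,0,0,-0.11,-1.1,0,0],[0,0,0,-0.15,-1.6,0,0],[0,0,0,-0.2,-2.1,0,0],[0,0,0,-0.25,-2.6,0,0],[0,0,0,-0.3,-3.1,0,0],[0,0,0,-0.35,-3.6,0,0],[0,0,0,-0.4,-4.1,0,0],[0,0,0,-0.44,-4.6,0,0],[0,0,0,-0.49,-5.1,0,0],[0,0,0,-0.54,-5.6,0,0]])

```text
time: 5.65
position: [0.467, 0.1236, 0.0976]
tool_rot: [3.138, -0.152, -0.001]
ft_force: [-1.6, 1.4, 0.9]
grip_width: 0.274
grip_force: 25.0
```

carry_out(steps=[[0,0,0,-0.05,-0.5,0,0],[0,0,0,-0.1,-1,0,0],[0,0,0,-0.14,-1.5,0,0],[0,0,0,-0.19,-2,0,0],[0,0,0,-0.24,-2.5,0,0],[0,0,0,-0.29,-3,0,0],[0,0,0,-0.34,-3.5,0,0],[0,0,0,-0.38,-4,0,0]])

```text
time: 6.45
position: [0.463, 0.0837, 0.0976]
tool_rot: [3.138, -0.152, -0.001]
ft_force: [-3.9, 2.2, 1.9]
grip_width: 0.272
grip_force: 25.0
```

```bash
cat >> h.py <<'E'
TH=-0.096; EX=np.array([np.cos(TH),np.sin(TH),0]); ES=np.array([np.sin(TH),-np.cos(TH),0]) # across, along travel
PIV=np.array([.7315,.155,.72]); H0=np.array([.4726,.180]); PAN=np.array([.7015,-.1105])
SG=(np.r_[PAN,0]-PIV)@ES
def sof(pos): return (np.asarray(pos)[:2]-H0)@ES[:2]
def cap(d,want=False):
    """cap centre on the swing plane -> along-rail coordinate and height"""
    t0=cv2.imread('pics/t0.png'); tm=t0[129:154,246:271]
    im=d['pixels'][:,:,::-1].copy()[90:190]
    m=cv2.matchTemplate(im,tm,cv2.TM_CCOEFF_NORMED); _,q,_,(x,y)=cv2.minMaxLoc(m)
    def sub(a,b,c): return .5*(a-c)/(a-2*b+c)
    dx=sub(*m[y,x-1:x+2]) if 0<x<m.shape[1]-1 else 0; dy=sub(*m[y-1:y+2,x]) if 0<y<m.shape[0]-1 else 0
    u,v=x+dx+12,y+dy+12+90
    o,r=ray(d,u,v); p=o+r*((PIV-o)@EX)/(r@EX)
    return (p-PIV)@ES,p[2],q,u,v
def theta(d,s):
    a,z,q,u,v=cap(d); return np.arctan2(a-s,.72-z),a,z,q,u,v
E
python3 - <<'E'
from h import *
print('goal s',SG)
print('t0',theta(load('t0'),0))
d=snap('top','t1');s=sof(d['state']['position']);print(s,d['state']['position'],d['state']['ft_force'],theta(d,s))
E
```

```text
goal s 0.26715309365902207
t0 (np.float64(-0.001154640881161221), np.float64(-0.0005969812147747514), np.float64(0.20297262013035988), 0.9999997615814209, np.float32(257.99707), np.float32(141.00282))
0.09673394023905875 [0.4630285  0.08374029 0.09755209] [-3.9372003   2.20628797  1.90502003] (np.float64(-0.22887871641459434), np.float64(0.0019594162354188375), np.float64(0.31317414506014063), 0.37378382682800293, np.float32(254.8067), np.float32(124.99124))
```

View pics/t1.png

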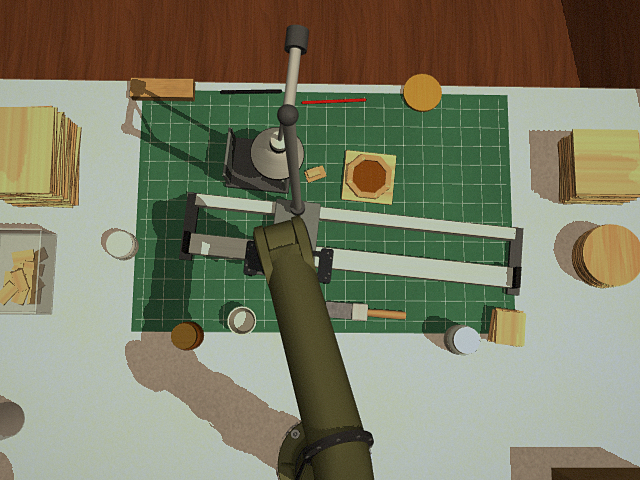

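The top view shows the lamp still held by the lip. The cap is at about (279,141) and partly hidden by the mast (cols 283–295), so I'll check which view stays clear near the goal.

```bash
python3 - <<'E'
from h import *
S,T=load('s0'),load('t0')
for s in(0,.1,.15,.2,.25,.27,.3):
  o=PIV+s*ES; m=o-.11*EX
  for n,d in(('S',S),('T',T)):
    c=proj(d,[o[0],o[1],.203]); a=proj(d,[m[0],m[1],0.05]);b=proj(d,[m[0],m[1],.72])
    if n=='S': t=(c[1]-a[1])/(b[1]-a[1]); x=a[0]+t*(b[0]-a[0])
    else: t=(c[1]-a[1])/(b[1]-a[1]); x=a[0]+t*(b[0]-a[0])
    print(s,n,'cap',c.round(0),'mast col at cap row',x.round(0),'pivot',proj(d,o).round(0), 'tip z.1',proj(d,[o[0],o[1],.1]).round(0))
E
```

```text
0 S cap [224. 265.] mast col at cap row 264.0 pivot [195.  97.] tip z.1 [228. 289.]
0 T cap [258. 141.] mast col at cap row 233.0 pivot [228.  30.] tip z.1 [262. 154.]
0.1 S cap [235. 238.] mast col at cap row 273.0 pivot [210.  71.] tip z.1 [238. 262.]
0.1 T cap [303. 146.] mast col at cap row 293.0 pivot [299.  38.] tip z.1 [303. 158.]
0.15 S cap [240. 226.] mast col at cap row 277.0 pivot [217.  58.] tip z.1 [243. 250.]
0.15 T cap [325. 148.] mast col at cap row 324.0 pivot [334.  42.] tip z.1 [324. 161.]
0.2 S cap [244. 214.] mast col at cap row 281.0 pivot [224.  47.] tip z.1 [247. 238.]
0.2 T cap [347. 151.] mast col at cap row 355.0 pivot [369.  46.] tip z.1 [345. 163.]
0.25 S cap [249. 202.] mast col at cap row 285.0 pivot [231.  36.] tip z.1 [252. 226.]
0.25 T cap [370. 153.] mast col at cap row 386.0 pivot [405.  49.] tip z.1 [365. 165.]
0.27 S cap [251. 197.] mast col at cap row 286.0 pivot [233.  32.] tip z.1 [253. 222.]
0.27 T cap [378. 154.] mast col at cap row 398.0 pivot [419.  51.] tip z.1 [374. 166.]
0.3 S cap [253. 191.] mast col at cap row 289.0 pivot [237.  26.] tip z.1 [256. 215.]
0.3 T cap [392. 155.] mast col at cap row 417.0 pivot [440.  53.] tip z.1 [386. 167.]
```

The side view stays clear of the mast by about 35 px. I'll draw over the lip and keep moving until well past it.

carry_out(steps=[[0,0,0,-0.05,-0.5,0,0],[0,0,0,-0.1,-1,0,0],[0,0,0,-0.14,-1.5,0,0],[0,0,0,-0.19,-2,0,0],[0,0,0,-0.24,-2.5,0,0],[0,0,0,-0.29,-3,0,0],[0,0,0,-0.34,-3.5,0,0],[0,0,0,-0.38,-4,0,0],[0,0,0,-0.43,-4.5,0,0],[0,0,0,-0.48,-5,0,0],[0,0,0,-0.53,-5.5,0,0],[0,0,0,-0.58,-6,0,0]])

```text
time: 7.7
position: [0.4571, 0.0236, 0.0976]
tool_rot: [3.138, -0.152, -0.002]
ft_force: [-5.4, 2.6, 3.6]
grip_width: 0.273
grip_force: 25.0
```

carry_out(steps=[[0,0,0,-0.05,-0.5,0,0],[0,0,0,-0.1,-1,0,0],[0,0,0,-0.14,-1.5,0,0],[0,0,0,-0.19,-2,0,0],[0,0,0,-0.24,-2.5,0,0],[0,0,0,-0.29,-3,0,0],[0,0,0,-0.34,-3.5,0,0],[0,0,0,-0.38,-4,0,0],[0,0,0,-0.43,-4.5,0,0],[0,0,0,-0.48,-5,0,0],[0,0,0,-0.53,-5.5,0,0],[0,0,0,-0.58,-6,0,0]])

```text
time: 8.9
position: [0.4511, -0.0367, 0.0975]
tool_rot: [3.137, -0.152, -0.002]
ft_force: [-5.2, 2.3, 4.5]
grip_width: 0.282
grip_force: 25.0
```

```bash
cat >> h.py <<'E'
C0=(224,265)
def caps(d):
    tm0=cv2.imread('pics/s0.png')[250:274,212:237]; im=d['pixels'][:,:,::-1].copy()[150:290,170:330]; best=None
    for sc in(1,.97,.94,.91,.88):
        tm=cv2.resize(tm0,None,fx=sc,fy=sc,interpolation=cv2.INTER_AREA)
        m=cv2.matchTemplate(im,tm,cv2.TM_CCOEFF_NORMED);_,q,_,(x,y)=cv2.minMaxLoc(m)
        if best is None or q>best[0]: best=(q,x,y,m,tm.shape,sc)
    q,x,y,m,sh,sc=best
    f=lambda a,b,c:.5*(a-c)/(a-2*b+c)
    dx=f(*m[y,x-1:x+2]) if 0<x<m.shape[1]-1 else 0; dy=f(*m[y-1:y+2,x]) if 0<y<m.shape[0]-1 else 0
    u=170+x+dx+(sh[1]-1)/2; v=150+y+dy+(sh[0]-1)/2
    o,r=ray(d,u,v); p=o+r*((PIV-o)@EX)/(r@EX)
    return (p-PIV)@ES,p[2],q,sc
def watch(n,tag):
    """n side pictures at rest; fit swing. Returns rows t,s,theta"""
    out=[]
    for i in range(n):
        s=ctrl.get_state(); d=ctrl.get_image('side'); a,z,q,sc=caps(d); S=sof(s['position'])
        out.append((s['time'],S,np.arctan2(a-S,.72-z),q,sc,z)); last=d
    cv2.imwrite(f'pics/{tag}.png',last['pixels'][:,:,::-1])
    o=np.array(out); np.save(f'pics/{tag}.npy',o); return o
def fit(o,w=2*np.pi/1.5):
    """theta=b+A cos w(t-tend)+B sin w(t-tend); tend = clock now"""
    te=ctrl.get_state()['time'];t=o[:,0]-te
    M=np.c_[np.ones(len(t)),np.cos(w*t),np.sin(w*t)]; c,*_=np.linalg.lstsq(M,o[:,2],rcond=None)
    return te,c,(o[:,2]-M@c).std()
E
python3 - <<'E'
from h import *
print('bias at start',caps(load('s0')))
o=watch(16,'g1');print(o.round(4));print(fit(o),np.hypot(*fit(o)[1][1:]))
E
```

```text
bias at start (np.float64(0.002368148703246134), np.float64(0.2147932647625077), 1.0, 1)
[[ 8.9     0.2177 -0.1249  0.8371  0.97    0.2214]
 [ 8.95    0.2189 -0.1281  0.835   0.94    0.2182]
 [ 9.      0.2187 -0.128   0.8375  0.94    0.2182]
 [ 9.05    0.2185 -0.127   0.836   0.97    0.2217]
 [ 9.1     0.2184 -0.1085  0.8471  0.94    0.2163]
 [ 9.15    0.2184 -0.0907  0.8532  0.94    0.2153]
 [ 9.2     0.2184 -0.0699  0.863   0.94    0.2146]
 [ 9.25    0.2184 -0.0437  0.8755  0.94    0.2131]
 [ 9.3     0.2184 -0.0163  0.8813  0.91    0.2131]
 [ 9.35    0.2184  0.0125  0.8838  0.88    0.2135]
 [ 9.4     0.2184  0.0445  0.8941  0.91    0.2123]
 [ 9.45    0.2184  0.0711  0.8986  0.91    0.2132]
 [ 9.5     0.2184  0.0966  0.8876  0.91    0.2144]
 [ 9.55    0.2184  0.1198  0.8994  0.91    0.215 ]
 [ 9.6     0.2184  0.1362  0.8903  0.88    0.2169]
 [ 9.65    0.2184  0.1493  0.8715  0.88    0.2178]]
(9.7, array([0.01235981, 0.14189189, 0.01333842]), np.float64(0.0015054472907383377)) 0.14251744405290873
```

View pics/g1.png

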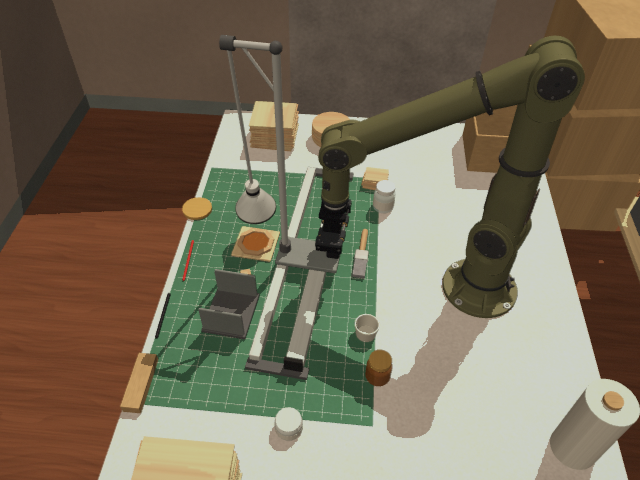

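The lamp is free. It is swinging with 0.142 rad amplitude, its cap near (252,187) in the side view, and it is clear of the dock. I'll work out a cancelling move that ends over the panel.

```bash
cat >> h.py <<'E'
def plan(A,B,s0,s1,N,lag=.015,w=2*np.pi/1.5,L=.56):
    """knots s_1..s_N (0.1 s apart, linear between) that end at s1 with no swing, smoothest"""
    tk=np.arange(N)*.1+lag; Tf=N*.1+lag
    # knots vector k0=s0,k1..kN ; v_i=(k_{i+1}-k_i)/.1 ; dv at tk, last dv at Tf
    D=np.zeros((N+1,N+1))
    for i in range(N): D[i,i]-=10;D[i,i+1]+=10;D[i+1,i]+=10;D[i+1,i+1]-=10
    t=np.r_[tk,Tf]
    # eta(t>Tf)=Re-like sum: each dv adds -(dv/w) sin(w(t-tk))
    C=np.vstack([np.cos(w*t)@D/w, np.sin(w*t)@D/w])   # coefficients of sin, -cos
    rhs=np.array([L*B, -L*A]) # B*L - C0=0 ; A*L + C1=0
    E=np.vstack([C,np.eye(N+1)[0],np.eye(N+1)[-1]]); r=np.r_[rhs,s0,s1]
    H=D.T@D; K=np.block([[H,E.T],[E,np.zeros((4,4))]])
    k=np.linalg.solve(K,np.r_[np.zeros(N+1),r])[:N+1]
    # check by integration
    tt=np.arange(0,Tf+.3,.001); x=np.interp(tt-lag,np.arange(N+1)*.1,k); v=np.gradient(x,.001); a=np.gradient(v,.001)
    e,de=L*A,L*B*w; mx=0
    for ai in a: de+=(-w*w*e-ai)*.001; e+=de*.001; mx=max(mx,abs(e)/L)
    return k,np.hypot(e,de/w)/L,mx
def rows(k): 
    d=(np.array(k[1:])-k[0])*100; return [[round(float(ES[0]*a),2),round(float(ES[1]*a),2)] for a in d]
E
python3 - <<'E'
from h import *
o=np.load('pics/g1.npy');te,c,e=fit(o)
for N in(16,20,24):
    k,res,mx=plan(c[1],c[2],.2184,SG,N); print(N,k.round(3),res,mx,np.diff(k).max()*10)
    if N==20: print(rows(k))
E
```

```text
16 [0.218 0.225 0.235 0.244 0.25  0.251 0.248 0.241 0.233 0.225 0.221 0.221
 0.226 0.235 0.247 0.259 0.267] 0.0002974291171580942 0.14241231797911078 0.12222917731089855
20 [0.218 0.22  0.222 0.222 0.221 0.217 0.211 0.204 0.197 0.192 0.188 0.189
 0.192 0.2   0.211 0.223 0.236 0.248 0.258 0.264 0.267] 0.00029781139727253094 0.14242382172908846 0.12883117415251388
[[-0.01, -0.15], [-0.03, -0.32], [-0.04, -0.37], [-0.02, -0.23], [0.01, 0.14], [0.07, 0.71], [0.13, 1.4], [0.2, 2.09], [0.26, 2.66], [0.29, 2.99], [0.29, 2.97], [0.25, 2.58], [0.18, 1.82], [0.07, 0.77], [-0.05, -0.47], [-0.17, -1.75], [-0.28, -2.94], [-0.37, -3.89], [-0.44, -4.54], [-0.47, -4.85]]
24 [0.218 0.22  0.221 0.221 0.22  0.216 0.211 0.204 0.198 0.193 0.19  0.191
 0.195 0.203 0.213 0.226 0.238 0.25  0.26  0.267 0.27  0.271 0.27  0.269
 0.267] 0.0002974631233279846 0.1424246986779817 0.1269325175127392
```

```bash
python3 - <<'E'
from h import *
o=np.load('pics/g1.npy');te,c,e=fit(o)
k,res,mx=plan(c[1],c[2],.2184,SG,16); r=rows(k);print(r[:12]); print([[round(a-r[11][0],2),round(b-r[11][1],2)] for a,b in r[12:]])
E
```

```text
[[-0.06, -0.67], [-0.16, -1.62], [-0.24, -2.53], [-0.3, -3.13], [-0.32, -3.27], [-0.28, -2.96], [-0.22, -2.29], [-0.14, -1.45], [-0.07, -0.69], [-0.02, -0.22], [-0.02, -0.21], [-0.07, -0.72]]
[[-0.09, -0.96], [-0.21, -2.17], [-0.32, -3.35], [-0.4, -4.13]]
```

carry_out(steps=[[0,0,0,-0.06,-0.67,0,0],[0,0,0,-0.16,-1.62,0,0],[0,0,0,-0.24,-2.53,0,0],[0,0,0,-0.3,-3.13,0,0],[0,0,0,-0.32,-3.27,0,0],[0,0,0,-0.28,-2.96,0,0],[0,0,0,-0.22,-2.29,0,0],[0,0,0,-0.14,-1.45,0,0],[0,0,0,-0.07,-0.69,0,0],[0,0,0,-0.02,-0.22,0,0],[0,0,0,-0.02,-0.21,0,0],[0,0,0,-0.07,-0.72,0,0]])

```text
time: 10.9
position: [0.4504, -0.0431, 0.0975]
tool_rot: [3.138, -0.15, -0.002]
ft_force: [-5.0, 0.7, 4.0]
grip_width: 0.274
grip_force: 25.0
```

carry_out(steps=[[0,0,0,-0.09,-0.96,0,0],[0,0,0,-0.21,-2.17,0,0],[0,0,0,-0.32,-3.35,0,0],[0,0,0,-0.4,-4.13,0,0]])

```text
time: 11.3
position: [0.4462, -0.0864, 0.0976]
tool_rot: [3.137, -0.154, -0.002]
ft_force: [-4.9, 1.5, 3.6]
grip_width: 0.274
grip_force: 25.0
```

```bash
python3 - <<'E'
from h import *
print(ctrl.get_state()['time'])
o=watch(22,'g2');print(o[::2,:4].round(4));te,c,e=fit(o[1:]);print(te,c,e,np.hypot(*c[1:]),SG)
d=snap('top','t2');print(d['state']['position'])
E
```

```text
11.3
[[1.130e+01 2.677e-01 1.110e-02 8.747e-01]
 [1.140e+01 2.685e-01 1.600e-02 8.734e-01]
 [1.150e+01 2.676e-01 2.000e-02 8.622e-01]
 [1.160e+01 2.674e-01 2.140e-02 8.635e-01]
 [1.170e+01 2.674e-01 2.250e-02 8.606e-01]
 [1.180e+01 2.674e-01 2.180e-02 8.634e-01]
 [1.190e+01 2.674e-01 2.060e-02 8.615e-01]
 [1.200e+01 2.674e-01 1.850e-02 8.745e-01]
 [1.210e+01 2.674e-01 1.170e-02 8.726e-01]
 [1.220e+01 2.674e-01 1.020e-02 8.816e-01]
 [1.230e+01 2.674e-01 8.600e-03 8.698e-01]]
12.4 [ 0.0143523  -0.00793199 -0.00235134] 0.0008688444181264306 0.008273165130891248 0.26715309365902207
[ 0.44617195 -0.08602246  0.09750979]
```

The residual swing is only 0.008 rad, well within the limit. I'll check the centring over the panel.

```bash
python3 - <<'E'
from h import *
d=load('t2');s=sof(d['state']['position']);o=PIV+s*ES
print(s,'top lowpt pred',proj(d,[o[0],o[1],.1]),'cap pred',proj(d,[o[0],o[1],.203]),'pivot',proj(d,o),'panel',proj(d,[*PAN,.018]))
S=load('s0');print('side cap',proj(S,[o[0],o[1],.215]),'pivot',proj(S,o),'panel',proj(S,[*PAN,.018]))
a=cv2.resize(cv2.imread('pics/t2.png')[10:210,300:500],(400,400)); b=cv2.resize(cv2.imread('pics/g2.png')[10:260,150:400],(400,400))
cv2.imwrite('pics/m2.png',np.hstack([a,b]))
E
```

```text
0.2673307662628321 top lowpt pred [372.56022801 165.74866562] cap pred [377.2063508  153.70819777] pivot [416.96619425  50.67021563] panel [369.06412238 175.89469403]
side cap [250.13123859 195.05916589] pivot [232.79708164  32.42350612] panel [256.25375523 240.45063679]
```

View pics/m2.png

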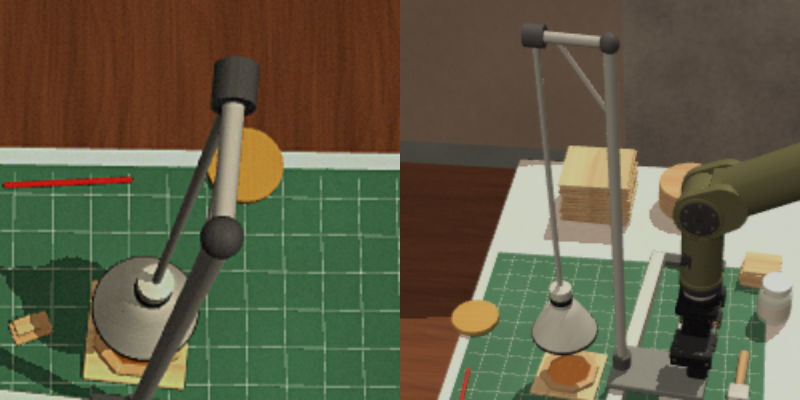

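The top view shows the cap at (377.5,152) against a predicted (377,154), and the pivot where expected, so the lamp is centred within a few millimetres. I'll hold for over four seconds, then release.

carry_out(steps=[[0,0,0,0,0,0,0],[0,0,0,0,0,0,0],[0,0,0,0,0,0,0],[0,0,0,0,0,0,0],[0,0,0,0,0,0,0],[0,0,0,0,0,0,0],[0,0,0,0,0,0,0],[0,0,0,0,0,0,0],[0,0,0,0,0,0,0],[0,0,0,0,0,0,0],[0,0,0,0,0,0,0],[0,0,0,0,0,0,0]])

```text
time: 13.65
position: [0.4462, -0.086, 0.0975]
tool_rot: [3.136, -0.153, -0.002]
ft_force: [-6.2, -0.8, 4.0]
grip_width: 0.275
grip_force: 25.0
```

carry_out(steps=[[0,0,0,0,0,0,0],[0,0,0,0,0,0,0],[0,0,0,0,0,0,0],[0,0,0,0,0,0,0],[0,0,0,0,0,0,0],[0,0,0,0,0,0,0],[0,0,0,0,0,0,0],[0,0,0,0,0,0,0],[0,0,0,0,0,0,0],[0,0,0,0,0,0,0],[0,0,0,0,0,0,0],[0,0,0,0,0,0,0]])

```text
time: 14.85
position: [0.4462, -0.086, 0.0975]
tool_rot: [3.136, -0.153, -0.002]
ft_force: [-5.1, 0.2, 4.3]
grip_width: 0.274
grip_force: 25.0
```

carry_out(steps=[[0,0,0,0,0,0,0],[0,0,0,0,0,0,0],[0,0,0,0,0,0,0],[0,0,0,0,0,0,0],[0,0,0,0,0,0,0],[0,0,0,0,0,0,0],[0,0,0,0,0,0,0],[0,0,0,0,0,0,0],[0,0,0,0,0,0,0],[0,0,0,0,0,0,0],[0,0,0,0,0,0,0],[0,0,0,0,0,0,0]])

```text
time: 16.05
position: [0.4462, -0.086, 0.0975]
tool_rot: [3.136, -0.153, -0.002]
ft_force: [-4.4, 0.2, 4.3]
grip_width: 0.272
grip_force: 25.0
```

carry_out(steps=[[0,0,0,0,0,0,0],[0,0,0,0,0,0,0],[0,0,0,0,0,0,0],[0,0,0,0,0,0,0],[0,0,0,0,0,0,0],[0,0,0,0,0,0,0],[0,0,0,0,0,0,0],[0,0,0,0,0,0,0],[0,0,0,0,0,0,0],[0,0,0,0,0,0,0]], squeeze=5)

```text
time: 17.05
position: [0.4462, -0.0857, 0.0975]
tool_rot: [3.136, -0.153, -0.002]
ft_force: [-4.7, -0.8, 4.0]
grip_width: 0.277
grip_force: 5.0
```

```bash
python3 - <<'E'
from h import *
o=watch(20,'g3');te,c,e=fit(o);print(te,o[-1,1],c,e,np.hypot(*c[1:]));print(ctrl.get_state()['ft_force'])
E
```

```text
18.05 0.26699974498820345 [ 0.01440757  0.00210855 -0.00858425] 0.0008744463119306716 0.008839418944449923
[-4.98717502 -0.72289779  3.78896999]
```

carry_out(steps=[[0,0,0,0,0,0,1],[0,0,0,0,0,0,1],[0,0,0,0,0,0,1],[0,0,0,0,0,0,1],[0,0,0,0,0,0,1],[0,0,0,0,0,0,1],[0,0,0,0,0,0,1],[0,0,0,0,0,0,1],[0,0,0,0,0,0,1],[0,0,0,0,0,0,1]])

```text
time: 19.05
position: [0.4471, -0.0844, 0.0976]
tool_rot: [3.138, -0.152, -0.0]
ft_force: [0.4, 0.7, 1.5]
grip_width: 0.986
grip_force: 0.0
```

```bash
python3 - <<'E'
from h import *
s=ctrl.get_state();print(s['grip_width'],s['grip_force'],s['ft_force'],sof(s['position']))
o=watch(20,'g4');te,c,e=fit(o);print(te,o[-1,1],c,e,np.hypot(*c[1:]))
E
```

```text
0.9863417957388823 0.0 [0.42101866 0.65760148 1.47110367] 0.2656655961682548
20.05 0.26566693419528525 [ 0.01699907 -0.0083843   0.0021636 ] 0.0009547033010805175 0.008658962822457325
```

carry_out(steps=[[0,0,0,0,0,1,1],[0,0,0,0,0,3,1],[0,0,0,0,0,5,1],[0,0,0,0,0,7,1],[0,0,0,0,0,9,1],[0,0,0,0,0,10,1],[0,0,0,0,0,10,1],[0,0,0,0,0,10,1],[0,0,0,0,0,10,1],[0,0,0,0,0,10,1]])

```text
time: 21.05
position: [0.4465, -0.0843, 0.1966]
tool_rot: [-3.137, 0.152, 0.003]
ft_force: [-0.4, 0.2, -0.2]
grip_width: 0.998
grip_force: 0.0
```

```bash
python3 - <<'E'
from h import *
print(ctrl.get_state()['ft_force'])
o=watch(6,'g5'); o4=np.load('pics/g4.npy'); print(o[:,1:3], o4[:,2].min(),o4[:,2].max())
print(ctrl.close_job())
E
```

```text
[-0.38836714  0.15272677 -0.17586334]
[[0.265592   0.02167095]
 [0.2656042  0.01521044]
 [0.26559151 0.01470993]
 [0.26561307 0.0138671 ]
 [0.26561365 0.01294876]
 [0.26565141 0.01205164]] 0.00792087155210652 0.025173122299062493
the job is handed in; nothing more can be done
None
```

I handed the job in at about 21 s: the lamp hung over the panel for more than 6 s with about 0.009 rad of swing, centred to within a few millimetres by my measurements, then I released the handle and lifted the gripper clear; the interface returned no verdict.

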